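Pack the pantry crate level and sweep the bar across

ROBOT

A 7-joint arm with a two-finger parallel gripper is mounted at the origin on the work surface. World frame = base frame: x ahead of the robot, y to its left, z up, the work surface at z = 0. Lengths are in mm, angles in rad, forces in N, time in s.
With the tool pointing down it reaches from about 400 to 875 mm from the base axis. Payload 19.3 kg.
Tool frame: the origin (TCP) lies at the very end of the fingers, on their centre line; the grasp point (between the pads) lies 19 mm behind it (grip_point_offset is the z of the grasp point in the tool frame, in mm); z points along the fingers, x is the direction in which the jaws open and shut, and the axes are right-handed (so a half turn about z gives the same grasp; the last joint's range is limited). The gripper opens to 85 mm and grips with 20 to 120 N. Pads are 22 mm wide; open, the fingers measure 114 mm over their backs; the gripper's body (76 mm by 85 mm) begins 54 mm behind the grasp point. The pads swing forward as they close: fully open they stand 13 mm farther back than shut.
Start: joints at [1.244, 0.521, -0.036, 1.599, 0.021, 1.021, -0.113], TCP at [158.714, -604.504, 231.291] pointing down, gripper open.
Joint ranges: [-2.91, 2.91], [-0.3, 2.13], [-1.5, 1.42], [0.17, 2.43], [-1.26, 4.41], [0.16, 1.93], [-2.52, 2.52]. Speed limits (rad/s): [1.89, 1.89, 2.39, 2.39, 3.01, 3.01, 3.01].

INTERFACE

Orientations are given as a 3x3 rotation matrix whose columns are the frame's x, y, z axes.
In Python, from workcell import movep, movel, goto_joints, open_gripper, clamp, wait, inverse_kinematics, read_state, camera, PlanningError, finish_job, grip_point_offset gives the robot as it stands. Calls block until the motion is done:
- movep(position, orientation): joint-space move of the TCP to a pose.
- movel(position, frame=None, max_speed=150, guard=None): straight line of the TCP; frame=None keeps the orientation; max_speed is the mean speed in mm/s. With guard (N) it stops when the force on the tool has changed by that much, and returns True; else False.
- goto_joints(angles): joint-space move.
- open_gripper() and clamp(): open the fingers fully, or close them until they stop; the grip force is fixed at half the most.
- wait(seconds).
- inverse_kinematics(position, orientation): joint angles nearest the present ones, or None.
- read_state(): the state.
- camera(name): name is "scene" or "top" or "wrist"; returns a dict with "image" (420x560x3 uint8, blue, green, red), "range_z" (420x560 float32, mm along the optical axis (not along the pixel's ray), 0 where there is no reading), "fx", "fy", "cx", "cy" (pixels), "cam_to_world" (4x4, takes a point from camera to world coordinates). Camera axes: x right, y up, looking along -z (the intrinsics and any distortion apply to the point x, -y, -z); pixel columns grow to the right and rows downward; lengths in mm; the calibration is good to about 2 mm. The wrist camera is an equidistant fisheye: a pixel r from the principal point sees the ray r / f radians off the axis. A picture is of the moment at which its call begins.
A pose or a line that the arm cannot do raises PlanningError and nothing moves.
- finish_job(): hands the job in, once; it reports no verdict.
The state is a dict: "time": time; "qpos": joint angles; "qvel": joint speeds; "joint_efforts": joint torques, N m; "eef_pos": TCP position; "tool_rot": TCP orientation; "ft_force": force on the tool from outside, world axes, zero at the start; "torque": the same for the moment, N m; "finger_gap": finger opening in mm.
Only numpy, scipy, OpenCV 4.12 (cv2) and the standard library are available. Lean on these libraries where they do the work, as an engineer would, in place of code of your own. Each camera call takes 0.05 s, during which the arm holds its last target.

TASK

Pack the two loose cartons upright into the two empty cells of the tilted wooden crate, choosing the cells so that each carton sits fully down on its cell's floor and none stands above the rim. Then check it by sliding the wooden levelling bar along the rails, over all three cells, to the stop at the other end, and leave it there. Leave the carton that is already packed, and the jar, tin and bowl, where they are.

Things in the scene. Friction and masses are not known exactly. Their poses are not given: they have to be found in the camera images.
- crate: Light wood crate, three 57 x 57 mm cells in a row, fixed tilted 26 deg, mouth leaning to the robot. Origin: centre of the rim plane. z: outward normal of the mouth; x: up the slope, away from the robot; y: level, along the row. Cell centres y = -63, 0, +63 mm; walls 6 mm; bare floor 91 mm below the rim. 69 mm wide in x. Its front and back walls run on as rails, level with the rim, to y = -155 and +155 mm.
- stand: Level wooden base under the crate, 170 x 210 mm, fixed. Origin on the table, 115 mm straight below the crate origin.
- liner: Cork liner 56 x 56 x 3 mm, fixed on the floor of the deep empty cell, which may be any of the three. Origin: centre of its underside, on the bare floor; axes parallel to the crate's. From its top it is 88 mm to the rim.
- liner_top (a point): Centre of the top face of the cork liner (the floor of the deep cell).
- riser: Wooden block 56 x 56 x 27 mm, fixed on the floor of the shallow empty cell, which may be any of the three. Origin: centre of its underside, on the bare floor; axes parallel to the crate's. From its top it is 64 mm to the rim.
- riser_top (a point): Centre of the top face of the wooden block (the floor of the shallow cell).
- packed: White card carton with a brown band, 50 x 50 x 86 mm already sitting in the remaining cell, its top 5 mm below the rim; loose. Origin: centre of its underside, z axis towards its top.
- tall: Taller loose white card carton with a brown band, 50 x 50 mm, 84 mm high, about 0.18 kg, standing on the table. Origin: centre of its underside, z up, x and y square to its sides.
- short: Shorter loose white card carton with a brown band, 50 x 50 mm, 60 mm high, about 0.13 kg, standing on the table. Origin: centre of its underside, z up, x and y square to its sides.
- bar (a joint): Travel of the levelling bar along the crate, in m: 0 to 0.02 where it is parked beyond the cell at the crate's +y end, growing towards the crate's -y end, 0.27 at the stop beyond the last cell there. At value v its centre is at crate y = 0.135 - v. It slides with about 1.5 N of friction and stays where it is left.
- bar_grip (a point): Grip point on the levelling bar: the middle of its upright fin, 38 mm above the rim along the crate's z. The bar is a brown wooden slat, 86 mm (crate x) by 20 mm (y), from 1 to 11 mm above the rim; on it stands the fin, 50 mm (x) by 14 mm (y), its top 57 mm above the rim.
- jar: Bystander: amber glass jar, 72 mm across, 100 mm high; origin centre of its underside.
- tin: Bystander: tin can, 74 mm across, 110 mm high; origin centre of its underside.
- bowl: Bystander: white bowl, 110 mm across, 50 mm high; origin centre of its underside.
Mind the look-alikes: they are no part of the job. Leave any purple or yellow look-alike of the tall alone.

How it is judged (in metres and radians):
On the way, in this order (a step that is already met when the one before it is completed fails the run):
1. all three cartons sit fully down in the crate, none above the rim, the bar still parked at its start (distance between tall and liner_top below 0.01 m and angle between the z axis of each of tall, short, packed and the z axis of crate, either way round below 0.12 rad and distance between short and riser_top below 0.01 m and z of packed in the frame of crate between -0.097 and -0.087 m and value of joint bar below 0.05 m), for 0.2 s.
2. the bar has been swept over all three cells to the far stop (distance between tall and liner_top below 0.01 m and angle between the z axis of each of tall, short, packed and the z axis of crate, either way round below 0.12 rad and distance between short and riser_top below 0.01 m and z of packed in the frame of crate between -0.097 and -0.087 m and value of joint bar above 0.255 m), for 0.2 s.
At the end, for the whole second after the job is handed in: The tall carton is on the cork liner and the short one on the wooden block (underside centre within 10 mm of that floor's centre, upright in the cell within 0.12 rad), the packed carton is still down in its cell within 4 mm, all at rest, and the bar is within 15 mm of its far stop (all of step 2 and linear speed of each of tall, short, packed below 0.02 m/s); the robot touches nothing.
It fails at once if the jar is pushed more than 30 mm or tipped (distance of jar from where it was at the start of the episode above 0.03 m or angle between jar's own z axis and vertical above 0.35 rad).
It fails at once if the tin is pushed more than 30 mm or tipped (distance of tin from where it was at the start of the episode above 0.03 m or angle between tin's own z axis and vertical above 0.35 rad).
It fails at once if the bowl is pushed more than 30 mm or tipped (distance of bowl from where it was at the start of the episode above 0.03 m or angle between bowl's own z axis and vertical above 0.35 rad).
It also fails if it takes over 72 s, if anything falls off the work surface, if the arm or the gripper's body presses on something with over 40 N, if the wrist force passes 120 N, or if a joint passes its speed limit or range.

## Working session

There is one attempt and no reset: what is moved stays moved. The work goes in short steps, each a Python script; the robot and the scene stay as the last script left them, time stands still between calls to the robot, and variables do not carry over. Pictures are saved under pics/ and viewed, and the job is handed in when it is done.

```bash
ls; mkdir -p pics
python3 - <<'E'
from workcell import *
import cv2,numpy as np,pickle
s=read_state();print(s['time'],s['eef_pos'],s['finger_gap'],grip_point_offset)
for n in ['scene','top','wrist']:
    c=camera(n);cv2.imwrite(f'pics/{n}0.png',c['image']);pickle.dump(c,open(f'{n}0.pkl','wb'))
    print(n,c['fx'],c['fy'],c['cx'],c['cy'],np.round(c['cam_to_world'],3).tolist(), [k for k in c])
E
```

```text
pics
0.0 [ 158.61098769 -604.18805441  230.70969387] 85.48182457929767 -18.700000000000003
scene 536.3755671986288 536.3755671986288 284.8462138973557 213.75813553127614 [[0.551, -0.462, 0.695, 1427.728], [0.834, 0.296, -0.465, -530.57], [0.009, 0.836, 0.548, 776.564], [0.0, 0.0, 0.0, 1.0]] ['image', 'range_z', 'fx', 'fy', 'cx', 'cy', 'cam_to_world']
top 451.82458369237787 451.82458369237787 275.66897410208827 209.8004657990158 [[0.002, 0.985, -0.174, 370.334], [-1.0, 0.003, 0.008, 57.572], [0.008, 0.174, 0.985, 1145.614], [0.0, 0.0, 0.0, 1.0]] ['image', 'range_z', 'fx', 'fy', 'cx', 'cy', 'cam_to_world']
wrist 325.19226210127806 325.19226210127806 285.4592836736201 202.04588715628967 [[0.254, 0.918, 0.304, 236.632], [-0.967, 0.241, 0.08, -584.673], [-0.0, -0.314, 0.949, 371.634], [0.0, 0.0, 0.0, 1.0]] ['image', 'range_z', 'fx', 'fy', 'cx', 'cy', 'cam_to_world']
```

View pics/scene0.png

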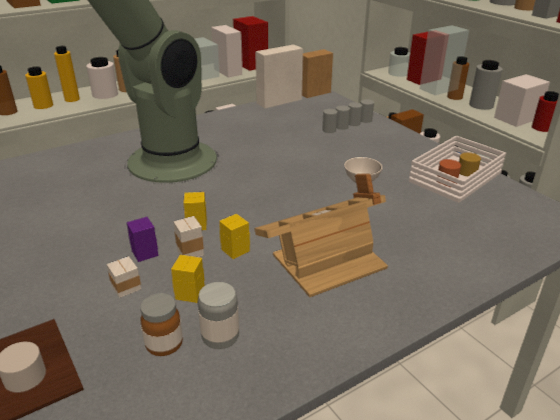

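View pics/top0.png

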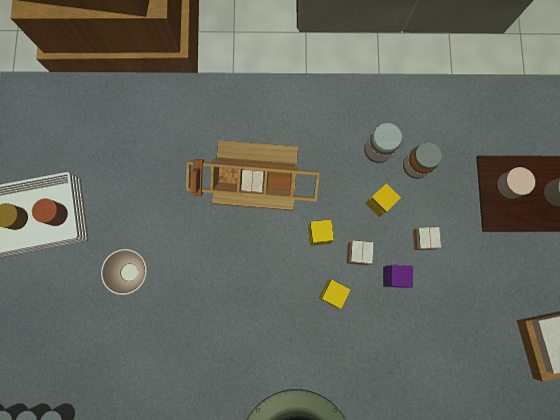

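View pics/wrist0.png

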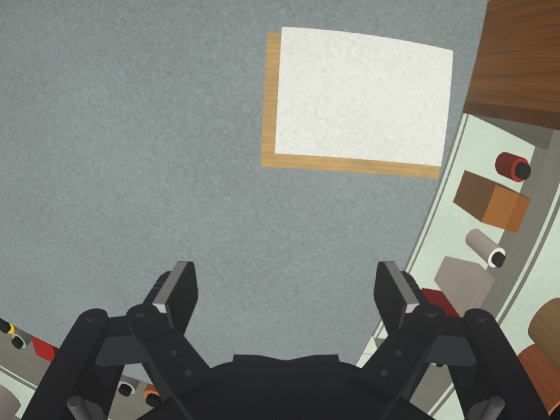

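Candidates in the top image: white cartons at (361,252) and (428,238). Packed carton at (251,181). Look-alikes are yellow at (321,232), (384,199), (336,294) and purple at (398,276). I'll check heights and take close crops next.

```bash
cat > h.py <<'E'
import numpy as np,cv2,pickle
def cloud(c):
    z=c['range_z'];H,W=z.shape
    u,v=np.meshgrid(np.arange(W),np.arange(H))
    P=np.stack([(u-c['cx'])/c['fx']*z,-(v-c['cy'])/c['fy']*z,-z,np.ones_like(z)],-1)
    X=(P@c['cam_to_world'].T)[...,:3]; X[z<=0]=np.nan
    return X
E
python3 - <<'E'
from h import *
c=pickle.load(open('top0.pkl','rb'));X=cloud(c)
for n,(u,v) in dict(A=(361,247),B=(428,234),packed=(251,176),pu=(398,270),y1=(321,229),left=(227,178),right=(280,183),bowl=(124,270),jar=(427,155),tin=(387,137),table=(300,340),fin=(196,176)).items():
    print(n,X[v,u].round(1))
im=c['image'];a=cv2.resize(im[130:220,175:330],None,fx=5,fy=5,interpolation=cv2.INTER_CUBIC);cv2.imwrite('pics/cr1.png',a)
a=cv2.resize(im[180:310,300:450],None,fx=4.6,fy=4.6,interpolation=cv2.INTER_CUBIC);cv2.imwrite('pics/cr2.png',a)
E
```

```text
A [ 470.  -151.7   84.4]
B [ 504.4 -320.5   58.8]
packed [633.2 107.7 115.4]
pu [ 416.5 -236.8   83.4]
y1 [512.9 -58.5  80.8]
left [651.1 173.3  23.5]
right [632.9  38.4  47.2]
bowl [418.6 428.2   2.5]
jar [ 690.9 -315.    99.4]
tin [ 733.4 -218.3  106.5]
table [249.  -11.7  -3.8]
fin [620.1 227.9 164.7]
```

View pics/cr1.png

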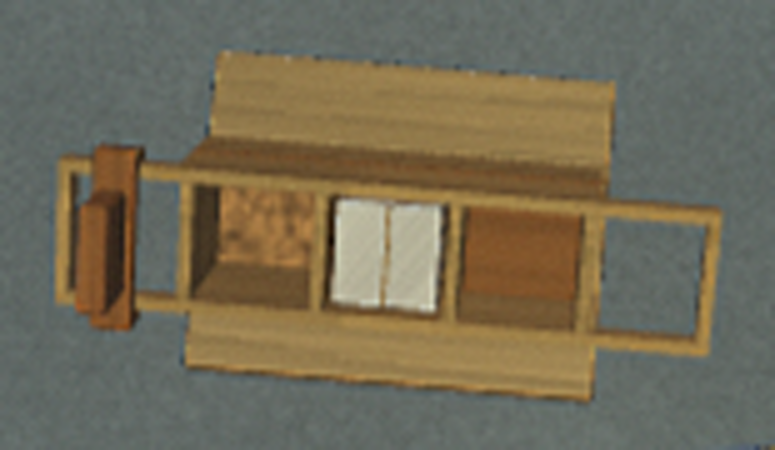

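View pics/cr2.png

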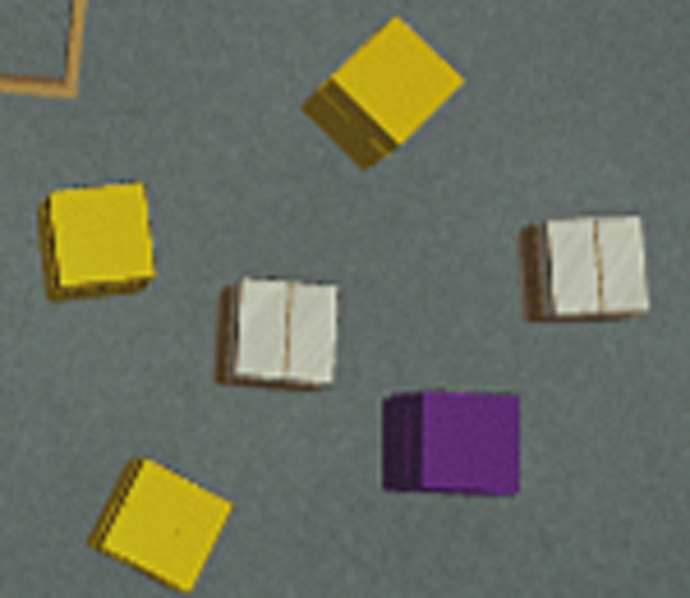

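White carton (361,252) has its top at 84 mm, so it is the tall one. (428,238) is at 59 mm, so it is the short one. Crop 1 shows cork in the left (+y) cell, the packed carton in the middle and the riser in the right (−y) cell. Next is the crate pose.

Run:
```python
from h import *
c=pickle.load(open('scene0.pkl','rb'))
im=c['image'];a=cv2.resize(im[190:290,250:400],None,fx=5,fy=5,interpolation=cv2.INTER_CUBIC);cv2.imwrite('pics/cr3.png',a)
```

```text
(no output)
```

View pics/cr3.png

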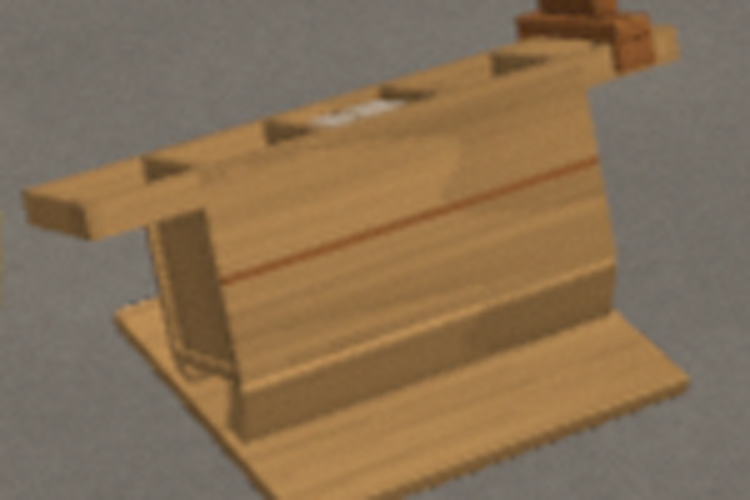

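```bash
cat >> h.py <<'E'
from scipy.optimize import least_squares
def crateR(yaw):
    t=np.deg2rad(26);cy,sy=np.cos(yaw),np.sin(yaw)
    Rz=np.array([[cy,-sy,0],[sy,cy,0],[0,0,1]])
    # z leans to robot (-x), x up the slope
    Ry=np.array([[np.cos(t),0,-np.sin(t)],[0,1,0],[np.sin(t),0,np.cos(t)]])
    return Rz@Ry
def proj(c,P,fish=False):
    M=np.linalg.inv(c['cam_to_world']);q=np.atleast_2d(P)@M[:3,:3].T+M[:3,3]
    x,y,z=q[:,0],-q[:,1],-q[:,2]
    if fish:
        r=np.hypot(x,y);th=np.arctan2(r,z);k=th/r
    else: k=1/z
    return np.stack([c['fx']*x*k+c['cx'],c['fy']*y*k+c['cy']],-1)
def fitcrate(views,p0,free_z=False):
    # views: list (cam, fish, objpts, pix)
    def f(p):
        R=crateR(p[2]);t=np.array([p[0],p[1],p[3] if free_z else 115.])
        return np.concatenate([(proj(c,o@R.T+t,fi)-px).ravel()/c['fx'] *450 for c,fi,o,px in views])
    r=least_squares(f,p0,x_scale=[10,10,.1,10][:len(p0)],loss='soft_l1');return r.x,f(r.x)
E
python3 - <<'E'
from h import *
ct=pickle.load(open('top0.pkl','rb'));cs=pickle.load(open('scene0.pkl','rb'))
o=np.array([[34.5,155,0],[-34.5,155,0],[34.5,-155,0],[-34.5,-155,0]],float)
px=(np.array([[60,157],[57,303],[721,209],[709,356]])+.5)/5-.5+[175,130]
vt=(ct,False,o,px)
# scene: near end corners: (25,192) near? right end at -y. 
os_=np.array([[-34.5,-155,0],[34.5,-155,0],[34.5,155,0]],float)
ps=(np.array([[25,192],[92,208],[678,30]])+.5)/5-.5+[250,190]
vs=(cs,False,os_,ps)
for V in ([vt],[vs],[vt,vs]):
    p,r=fitcrate(V,[640,110,-.05]);print(p.round(3),r.round(1))
p,r=fitcrate([vt,vs],[640,110,-.05,115],True);print(p.round(3),r.round(1))
# depth check
p,_=fitcrate([vt,vs],[640,110,-.05]);R=crateR(p[2]);t=np.array([p[0],p[1],115])
X=cloud(ct)
L=(X-t)@R
for n,(u,v) in dict(packed1=(246,177),packed2=(258,177),riser=(280,183),liner=(227,178),rail=(303,198)).items(): print(n,L[v,u].round(1))
# carton tops via white mask & height
hsv=cv2.cvtColor(ct['image'],cv2.COLOR_BGR2HSV)
Lm=X[...,2]
for n,(u,v,h) in dict(tall=(361,250,84),short=(428,236,60)).items():
    m=((hsv[...,1]<45)&(hsv[...,2]>130)&(Lm>h-8)).astype(np.uint8)
    m=cv2.morphologyEx(m,cv2.MORPH_CLOSE,np.ones((3,3)))
    k,lab,st,ce=cv2.connectedComponentsWithStats(m);l=lab[v,u+4] or lab[v,u-4]
    cn=cv2.findContours((lab==l).astype(np.uint8),0,2)[0][0][:,0].astype(float)
    # rays to plane z=h
    d=np.stack([(cn[:,0]-ct['cx'])/ct['fx'],-(cn[:,1]-ct['cy'])/ct['fy'],-np.ones(len(cn))],-1)@ct['cam_to_world'][:3,:3].T
    o3=ct['cam_to_world'][:3,3];P=o3+d*((h-o3[2])/d[:,2])[:,None]
    print(n,st[l],cv2.minAreaRect(P[:,:2].astype(np.float32)))
E
```

```text
[ 6.21316e+02  1.05436e+02 -7.80000e-02] [-0.3  0.2 -0.3 -0.2  0.6  0.3  0.  -0.4]
[ 6.25528e+02  1.06843e+02 -7.70000e-02] [ 0.1  0.2 -0.4  0.1  0.4 -0.5]
[ 6.22430e+02  1.06201e+02 -7.60000e-02] [-0.6 -0.1 -0.6 -0.5  0.2 -0.3 -0.3 -1.  -0.7 -0.2 -1.2 -0.4 -0.6 -1. ]
[ 6.22408e+02  1.06549e+02 -7.80000e-02  1.12681e+02] [-0.6  0.  -0.6 -0.4  0.   0.1 -0.5 -0.6 -0.6  0.4 -1.2  0.3 -0.5 -0.3]
packed1 [ 5.7 14.1 -7.6]
packed2 [  8.3 -14.2  -5.5]
riser [-15.8 -66.8 -67.7]
liner [-18.9  69.1 -92.5]
rail [ -33.  -123.8   -1.8]
tall [352 240  21  23 437] ((460.3799133300781, -153.764404296875), (47.1693229675293, 50.84375762939453), 87.96588134765625)
short [419 227  22  21 419] ((497.0338134765625, -323.5170593261719), (48.666038513183594, 49.38911819458008), 0.16245155036449432)
```

```bash
cat >> h.py <<'E'
CP=np.array([622.4,106.2,115.]);CYAW=-0.077
def crate_tool(kx,yaw=None):
    """tool orientation: z=-crate z, x = kx in '+x','-x','+y','-y' crate axis"""
    R=crateR(CYAW if yaw is None else yaw);z=-R[:,2];x=R[:,'xy'.index(kx[1])]*(1 if kx[0]=='+' else -1)
    return np.stack([x,np.cross(z,x),z],1)
def down(yaw):
    x=np.array([np.cos(yaw),np.sin(yaw),0]);z=np.array([0,0,-1.]);return np.stack([x,np.cross(z,x),z],1)
def cr2w(p): return CP+crateR(CYAW)@np.array(p,float)
E
python3 - <<'E'
from h import *
from workcell import *
for k in ['+x','-x','+y','-y']:
    for p in ([0,63,100],[0,63,3],[0,-63,100],[0,-63,3],[0,125,20],[0,-135,20]):
        q=inverse_kinematics(cr2w(p),crate_tool(k));print(k,p,None if q is None else np.round(q,2))
for n,p in dict(t=[460,-154,62],s=[497,-323,38]).items():
    for d in (0,90,180,-90):
        for z in (p[2],p[2]+120):
            q=inverse_kinematics([p[0],p[1],z],down(np.deg2rad(d)));print(n,d,z,None if q is None else np.round(q,2))
E
```

```text
+x [0, 63, 100] [ 0.06  0.46 -0.75  2.01  1.05  0.67 -1.48]
+x [0, 63, 3] [-0.36  0.57 -0.14  2.    1.06  0.35 -1.52]
+x [0, -63, 100] [ 0.33  0.39 -0.75  2.11  1.02  0.51 -1.25]
+x [0, -63, 3] [-0.05  0.53 -0.25  2.09  1.25  0.27 -1.49]
+x [0, 125, 20] [ 0.03  0.71 -0.86  1.91  1.33  0.82 -1.7 ]
+x [0, -135, 20] [ 0.1   0.48 -0.25  2.12  1.12  0.21 -1.24]
-x [0, 63, 100] [ 0.38  0.69 -1.27  2.    1.3   1.01  1.53]
-x [0, 63, 3] [ 0.27  0.82 -1.07  1.97  1.48  0.92  1.44]
-x [0, -63, 100] [-1.    0.5   0.99  2.17 -0.99  0.37 -2.5 ]
-x [0, -63, 3] [ 0.4   0.67 -0.87  2.07  1.45  0.63  1.57]
-x [0, 125, 20] [ 0.24  0.95 -1.28  1.9   1.52  1.17  1.42]
-x [0, -135, 20] [ 0.69  0.71 -1.07  2.1   1.46  0.69  1.73]
+y [0, 63, 100] [ 0.39  0.71 -1.3   2.    1.32  1.04 -0.04]
+y [0, 63, 3] [ 0.03  0.65 -0.69  1.98  1.33  0.64 -0.1 ]
+y [0, -63, 100] [ 0.38  0.4  -0.8   2.11  1.05  0.54  0.3 ]
+y [0, -63, 3] [-0.2   0.52 -0.05  2.1   1.1   0.18  0.19]
+y [0, 125, 20] [ 0.1   0.77 -0.99  1.9   1.38  0.92 -0.14]
+y [0, -135, 20] [ 0.32  0.52 -0.53  2.11  1.28  0.34  0.22]
-y [0, 63, 100] [-0.98 
[... 401 characters left out ...]
0.63  1.16]
t 90 182 [ 0.82  0.47 -0.81  1.98  0.44  0.87  1.35]
t 180 62 [-0.07  0.62  0.36  2.1  -0.44  0.49 -2.51]
t 180 182 [-0.41  0.5   0.83  2.04 -0.51  0.82 -2.42]
t -90 62 [ 0.28  0.58 -0.11  2.09  0.13  0.49 -1.49]
t -90 182 [ 0.38  0.38 -0.23  2.    0.12  0.78 -1.49]
s 0 38 [ 0.68  0.74 -0.3   1.8   0.34  0.64  0.19]
s 0 158 [ 0.75  0.58 -0.4   1.74  0.28  0.88  0.23]
s 90 38 [ 0.91  0.81 -0.64  1.79  0.67  0.77  1.49]
s 90 158 [ 0.97  0.65 -0.74  1.73  0.52  0.96  1.61]
s 180 38 [ 0.27  0.76  0.31  1.83 -0.37  0.61 -2.34]
s 180 158 [ 0.26  0.58  0.32  1.77 -0.23  0.83 -2.46]
s -90 38 [ 0.5   0.73 -0.03  1.81  0.04  0.6  -1.13]
s -90 158 [ 0.52  0.56 -0.06  1.75  0.04  0.83 -1.13]
```

Run:
```python
from h import *
from workcell import *
movep([461,-154,230],down(0))
c=camera('wrist');cv2.imwrite('pics/w1.png',c['image']);pickle.dump(c,open('w1.pkl','wb'))
s=read_state();print(s['time'],s['eef_pos'],s['tool_rot'].round(3) if hasattr(s['tool_rot'],'round') else s['tool_rot'],c['cam_to_world'].round(2))
```

```text
2.1583 [ 460.81858811 -155.00285128  229.88699779] [[ 1.    -0.002 -0.   ]
 [-0.002 -1.    -0.   ]
 [-0.     0.    -1.   ]] [[ 1.0000e+00  0.0000e+00  0.0000e+00  4.6109e+02]
 [-0.0000e+00  9.5000e-01  3.1000e-01 -7.5280e+01]
 [-0.0000e+00 -3.1000e-01  9.5000e-01  3.7072e+02]
 [ 0.0000e+00  0.0000e+00  0.0000e+00  1.0000e+00]]
```

View pics/w1.png

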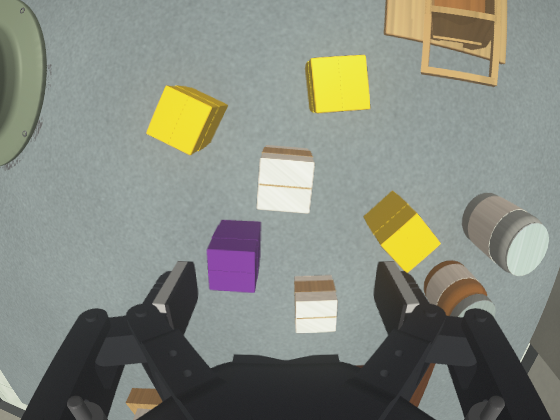

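Close view: tall top at (286,185), short at (316,318), no carton lookalike confusion. I'll cast both tops onto their height planes.

```bash
cat >> h.py <<'E'
def rays(c,uv,fish):
    uv=np.atleast_2d(uv).astype(float);a=(uv-[c['cx'],c['cy']])/[c['fx'],c['fy']]
    if fish:
        th=np.hypot(a[:,0],a[:,1]);k=np.sin(th)/th;d=np.stack([a[:,0]*k,-a[:,1]*k,-np.cos(th)],-1)
    else: d=np.stack([a[:,0],-a[:,1],-np.ones(len(a))],-1)
    return c['cam_to_world'][:3,3],d@c['cam_to_world'][:3,:3].T
def onplane(c,uv,h,fish):
    o,d=rays(c,uv,fish);return o+d*((h-o[2])/d[:,2])[:,None]
def top_rect(c,uv,h,fish,half=36):
    """white top face near world xy uv-seed -> minAreaRect in world"""
    hsv=cv2.cvtColor(c['image'],cv2.COLOR_BGR2HSV);b=hsv
    m=((b[...,1]<60)&(b[...,2]>185)).astype(np.uint8)
    m=cv2.morphologyEx(m,cv2.MORPH_CLOSE,np.ones((5,5)))
    n,lab,st,ce=cv2.connectedComponentsWithStats(m);l=lab[uv[1],uv[0]]
    cn=max(cv2.findContours((lab==l).astype(np.uint8),0,1)[0],key=len)[:,0]
    return st[l],cv2.minAreaRect(onplane(c,cn,h,fish)[:,:2].astype(np.float32))
E
python3 - <<'E'
from h import *
c=pickle.load(open('w1.pkl','rb'))
hsv=cv2.cvtColor(c['image'],cv2.COLOR_BGR2HSV);print(hsv[195,286],hsv[325,316],hsv[160,286],hsv[230,300])
print(top_rect(c,(286,195),84,True));print(top_rect(c,(316,325),60,True))
E
```

```text
[ 33  10 239] [ 37  10 240] [ 27  12 240] [ 81  16 162]
(array([ 257,  158,   58,   56, 2839], dtype=int32), ((460.08056640625, -154.38674926757812), (49.9723014831543, 49.918949127197266), 84.8197021484375))
(array([ 295,  300,   43,   33, 1318], dtype=int32), ((497.0548400878906, -323.3391418457031), (50.29792785644531, 50.30477523803711), 89.19175720214844))
```

Run:
```python
from h import *
from workcell import *
movep(cr2w([0,-10,170]),crate_tool('+x'))
c=camera('wrist');cv2.imwrite('pics/w2.png',c['image']);pickle.dump(c,open('w2.pkl','wb'))
s=read_state();print(s['time'],s['eef_pos'],cr2w([0,-10,170]))
cv2.imwrite('pics/w2b.png',cv2.resize(c['image'][60:320,100:480],None,fx=2.1,fy=2.1,interpolation=cv2.INTER_CUBIC))
```

```text
3.2583 [547.55379299 100.33749411 267.52663654] [547.32848029 101.96223997 267.79498787]
```

View pics/w2.png

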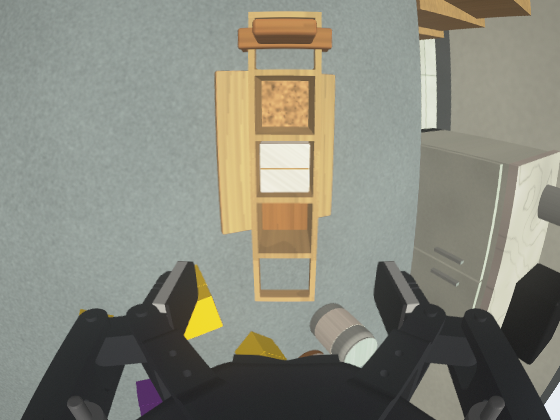

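The view shows the cork cell at (285,103), packed carton (285,168), riser cell (284,227), and bar fin (285,28). I'll zoom in for the corners.

Run:
```python
from h import *
c=pickle.load(open('w2.pkl','rb'))
cv2.imwrite('pics/w2c.png',cv2.resize(c['image'][60:150,230:340],None,fx=6,fy=6,interpolation=cv2.INTER_CUBIC))
cv2.imwrite('pics/w2d.png',cv2.resize(c['image'][190:310,230:340],None,fx=5,fy=5,interpolation=cv2.INTER_CUBIC))
```

```text
(no output)
```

View pics/w2c.png

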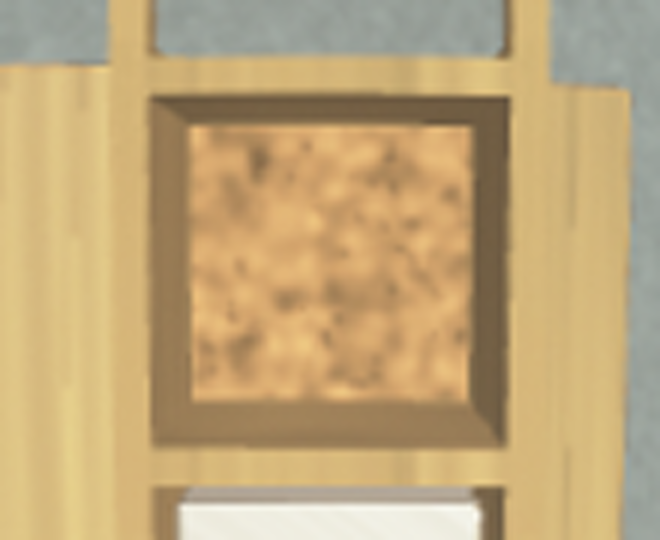

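View pics/w2d.png

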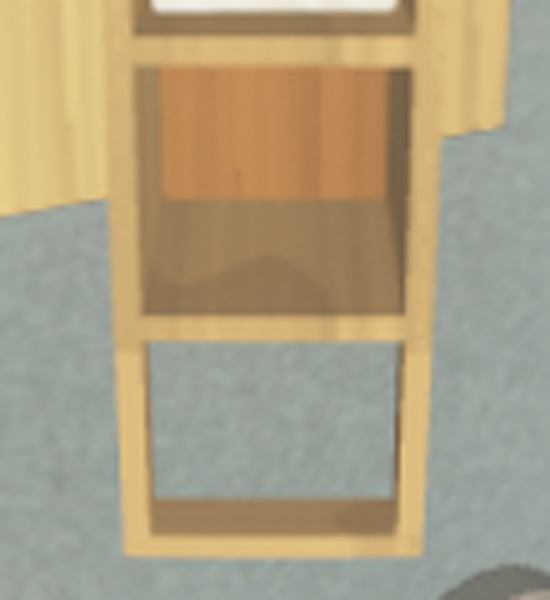

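Run:
```python
from h import *
c=pickle.load(open('w2.pkl','rb'))
a=(np.array([[150,96],[510,96],[152,446],[505,446]])+.5)/6-.5+[230,60]
b=(np.array([[136,66],[413,66],[143,315],[405,315],[124,556],[423,556]])+.5)/5-.5+[230,190]
i=28.5
o=np.array([[-i,91.5,0],[i,91.5,0],[-i,34.5,0],[i,34.5,0],[-i,-34.5,0],[i,-34.5,0],[-i,-91.5,0],[i,-91.5,0],[-34.5,-155,0],[34.5,-155,0]])
V=[(c,True,o,np.vstack([a,b]))]
p,r=fitcrate(V,[622,106,-.077]);print(p.round(3),r.round(1))
p,r=fitcrate(V,[622,106,-.077,115],True);print(p.round(3),r.round(1))
```

```text
[ 6.20466e+02  1.05726e+02 -7.90000e-02] [-0.8 -1.4  0.7 -1.3 -0.4  0.2  0.9  0.3 -0.9 -0.2  0.8 -0.1 -0.5  0.7
  0.6  0.9  0.5  0.4 -0.   0.6]
[ 6.21312e+02  1.05040e+02 -8.00000e-02  1.13007e+02] [-0.5 -0.3  0.4 -0.2 -0.1  0.7  0.5  0.8 -0.7 -0.4  0.4 -0.2 -0.4  0.1
  0.3  0.3  0.5 -0.5 -0.4 -0.3]
```

```bash
sed -i 's/^CP=.*/CP=np.array([621.,105.5,115.]);CYAW=-0.079/' h.py
python3 - <<'E'
from h import *
from workcell import *
R=down(-0.085)
movep([460.2,-154.3,130],R)
print(read_state()['eef_pos']);wait(.2);print(read_state()['eef_pos'])
movel([460.2,-154.3,58],max_speed=120);print(read_state()['eef_pos'])
clamp();s=read_state();print(s['finger_gap'],s['ft_force'],s['eef_pos'],s['time'])
movel([460.2,-154.3,140]);s=read_state();print(s['finger_gap'],s['ft_force'],s['eef_pos'])
c=camera('wrist');cv2.imwrite('pics/w3.png',c['image'])
print(s['time'])
E
```

```text
[ 460.7319222  -153.70493522  130.36399413]
[ 460.69211336 -153.58722215  130.46453387]
[ 460.49619657 -154.20965727   58.43470869]
48.71737270061792 [-3.40840983  0.54840959 12.03126542] [ 460.36311008 -154.48855599   58.68392269] 5.7917
48.76992570324346 [-0.55944402 -0.31589157 -2.48382556] [ 459.76948609 -154.38042976  139.40507287]
6.4917
```

View pics/w3.png

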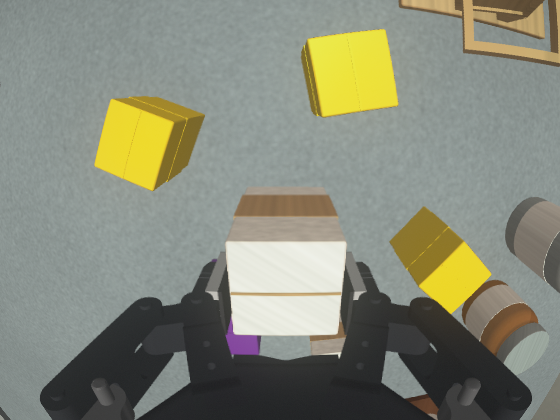

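Tall carton held, top face (228–346, 240–335), square in the jaws. I'll check the in-hand offset.

Run:
```python
from h import *
from workcell import *
wait(.1);c=camera('wrist');s=read_state()
e=np.array(s['eef_pos']);h=84+e[2]-58.5
# also report tilt of tool
print(e,np.round(s['tool_rot'],3).tolist())
st,r=top_rect(c,(286,270),h,True);print(st,r)
d=np.array([*r[0],0])-[e[0],e[1],0];print('in tool',(np.array(s['tool_rot']).T@d).round(2))
```

```text
[ 459.82529992 -154.10241678  139.18330454] [[0.996, -0.085, -0.001], [-0.085, -0.996, 0.001], [-0.001, -0.0, -1.0]]
[  225   241   122    95 10662] ((459.8855285644531, -152.94912719726562), (48.788307189941406, 48.35625457763672), 85.05623626708984)
in tool [-0.04 -1.15  0.  ]
```

```bash
cat >> h.py <<'E'
def in_crate(p): return crateR(CYAW).T@(np.array(p)-CP)
def tool_err(s,R): return cv2.Rodrigues(np.ascontiguousarray(np.array(s['tool_rot'])@R.T))[0].ravel()
E
python3 - <<'E'
from h import *
from workcell import *
R=crate_tool('+x')
movel([470,-140,215],max_speed=200)
movep(cr2w([0,62.3,105]),R);movel(cr2w([0,62.3,66]),max_speed=100)
wait(.1);s=read_state();print(in_crate(s['eef_pos']),tool_err(s,R),s['finger_gap'],s['time'])
c=camera('wrist');cv2.imwrite('pics/w4.png',c['image'])
c=camera('scene');cv2.imwrite('pics/s4.png',cv2.resize(c['image'][130:290,230:430],None,fx=4,fy=3.7))
E
```

```text
[ 0.32191748 62.35669756 66.51345684] [ 0.00037552 -0.00058739 -0.00011923] 49.295797068272336 9.3583
```

View pics/w4.png

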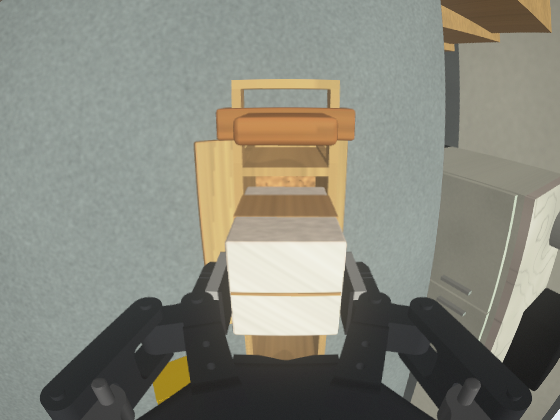

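View pics/s4.png

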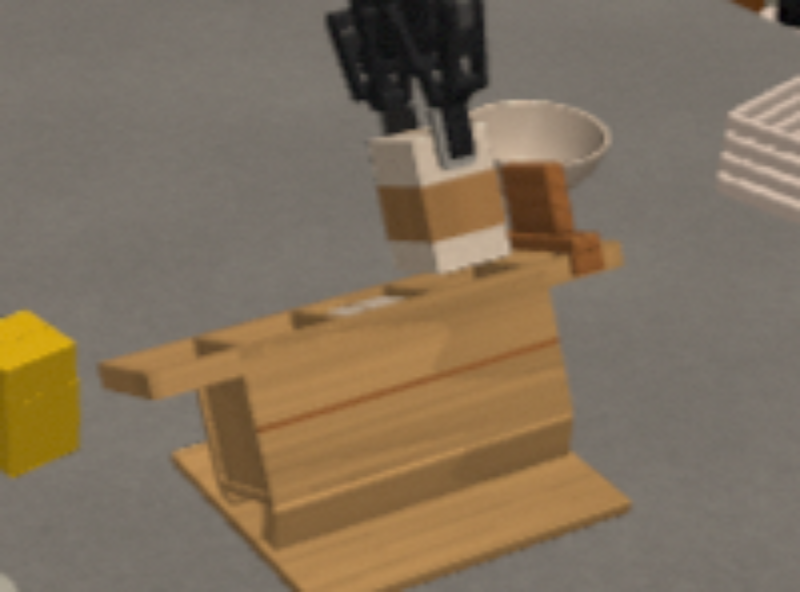

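The carton hangs over the +y cell, centred on the rails (about col 287). I'll insert it with a force guard.

Run:
```python
from h import *
from workcell import *
R=crate_tool('+x')
for z in (40,18,4):
    g=movel(cr2w([0,62.3,z]),max_speed=70,guard=14)
    s=read_state();print(z,g,in_crate(s['eef_pos']).round(2),np.round(R.T@s['ft_force'],1),s['finger_gap'],s['time'])
    if g: break
c=camera('wrist');cv2.imwrite('pics/w5.png',c['image'])
```

```text
40 False [-0.36 62.33 39.6 ] [-1.2  0.2  1. ] 49.205813601883854 9.9833
18 False [-0.32 62.25 17.59] [-0.6  0.1  2. ] 49.1203497461415 10.45
4 False [-0.33 62.18  3.55] [-0.8 -0.   1.9] 48.55139452042555 10.8
```

View pics/w5.png

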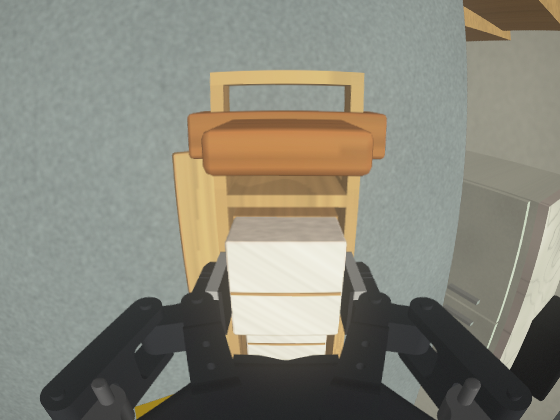

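It entered freely with forces under 2 N. I'll release it, retreat and look.

Run:
```python
from h import *
from workcell import *
open_gripper();wait(.2);movel(cr2w([0,55,110]),max_speed=200)
c=camera('wrist');cv2.imwrite('pics/w6.png',c['image']);pickle.dump(c,open('w6.pkl','wb'))
c=camera('top');pickle.dump(c,open('top6.pkl','wb'));L=(cloud(c)-CP)@crateR(CYAW)
print(read_state()['time'])
m=(abs(L[...,0])<20)&(abs(L[...,1]-63)<20);print('tall cell z',np.nanpercentile(L[m][:,2],[10,50,90]))
m=(abs(L[...,0])<20)&(abs(L[...,1])<20);print('packed z',np.nanpercentile(L[m][:,2],[10,50,90]))
```

```text
12.2917
tall cell z [ -4.42866269 531.55917721 563.70538568]
packed z [ 47.58842632 634.6161286  677.80663363]
```

View pics/w6.png

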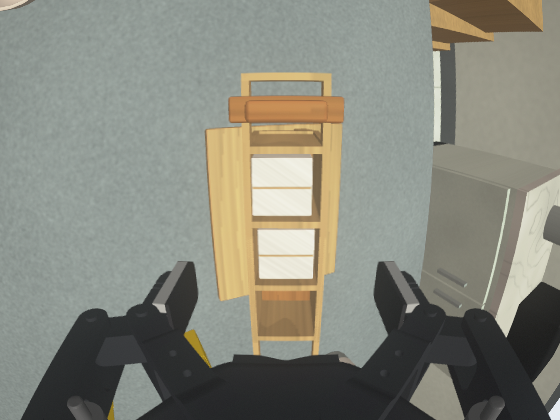

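The tall carton dropped below the rim at (283,185), beside the packed one. On to the short one.

Run:
```python
from h import *
from workcell import *
R=down(-0.012)
movel(cr2w([0,40,150]),max_speed=250)
movep([497,-323.3,140],R)
c=camera('wrist');pickle.dump(c,open('w7.pkl','wb'));cv2.imwrite('pics/w7.png',c['image'])
c=camera('top');pickle.dump(c,open('top7.pkl','wb'));L=(cloud(c)-CP)@crateR(CYAW)
for y in (63,0,-63):
  m=(abs(L[...,0])<20)&(abs(L[...,1]-y)<20);print(y,np.nanpercentile(L[m][:,2],[10,50,90]).round(1))
movel([497,-323.3,34],max_speed=130);s=read_state();print(s['eef_pos'])
clamp();s=read_state();print(s['finger_gap'],s['ft_force'],s['eef_pos'],s['time'])
z0=s['eef_pos'][2]
movel([497,-323.3,150],max_speed=200);wait(.1)
c=camera('wrist');s=read_state();cv2.imwrite('pics/w8.png',c['image'])
e=np.array(s['eef_pos']);h=60+e[2]-z0
st,r=top_rect(c,(286,270),h,True);print(z0,s['finger_gap'],st,r)
d=np.array([*r[0],0])-[e[0],e[1],0];print('in tool',(np.array(s['tool_rot']).T@d).round(2),s['time'])
```

```text
63 [-7.5 -5.1 -2.6]
0 [-8.8 -6.2 -3.6]
-63 [-67.6 -65.2 -62.6]
[ 497.37936087 -323.52573076   34.70491789]
49.34861338891521 [-2.25615876  0.92043026 10.49763667] [ 497.34529073 -323.57977321   34.90510262] 15.9167
34.905102616409536 48.90546828763953 [  224   241   121    96 10514] ((496.297607421875, -322.73577880859375), (48.60948181152344, 48.991554260253906), 1.064041256904602)
in tool [-0.13 -0.17  0.  ] 16.8
```

View pics/w8.png

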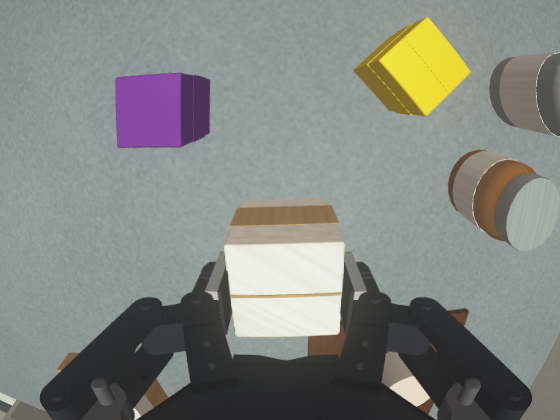

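Depth check: the tall top is about 1 mm above the packed one (expected −4 vs −5 mm), so it is seated. The short carton is held square. Inserting it.

Run:
```python
from h import *
from workcell import *
R=crate_tool('+x');y=-63
movel([500,-300,210],max_speed=200)
movep(cr2w([0,y,90]),R);movel(cr2w([0,y,42]),max_speed=100)
wait(.1);s=read_state();print(in_crate(s['eef_pos']),s['finger_gap'],s['time'])
c=camera('wrist');cv2.imwrite('pics/w9.png',c['image'])
for z in (25,4):
    g=movel(cr2w([0,y,z]),max_speed=60,guard=14)
    s=read_state();print(z,g,in_crate(s['eef_pos']).round(2),np.round(R.T@s['ft_force'],1),s['finger_gap'],s['time'])
    if g: break
c=camera('wrist');cv2.imwrite('pics/w10.png',c['image'])
```

```text
[  0.35012755 -63.12449422  42.48727178] 48.78103095236852 19.3333
25 False [  0.1  -63.2   25.27] [-1.3  0.4  1.3] 48.66058180195175 19.8167
4 False [  0.12 -63.1    4.37] [-0.7 -0.6  1. ] 48.75819330802876 20.3167
```

View pics/w10.png

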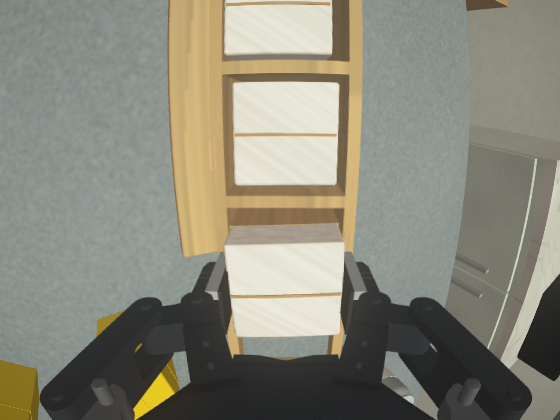

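Short carton is inside its cell and free. Releasing, then measuring the tops.

Run:
```python
from h import *
from workcell import *
open_gripper();wait(.2);movel(cr2w([0,-63,110]),max_speed=200)
movep([450,-60,330],down(0))
wait(.1)
c=camera('wrist');cv2.imwrite('pics/w11.png',c['image'])
c=camera('top');pickle.dump(c,open('top11.pkl','wb'));L=(cloud(c)-CP)@crateR(CYAW)
cv2.imwrite('pics/t11.png',cv2.resize(c['image'][130:220,175:330],None,fx=5,fy=5,interpolation=cv2.INTER_CUBIC))
for y in (63,0,-63):
  m=(abs(L[...,0])<22)&(abs(L[...,1]-y)<20);P=L[m];P=P[~np.isnan(P[:,0])]
  A=np.c_[P[:,:2]-[0,y],np.ones(len(P))];print(y,len(P),np.nanpercentile(P[:,2],[10,50,90]).round(1),np.linalg.lstsq(A,P[:,2],rcond=None)[0].round(3))
m=(abs(L[...,0])<15)&(abs(L[...,1]-130)<30)&(L[...,2]>40);print('fin',np.median(L[m],0),L[m].min(0),L[m].max(0));print(read_state()['time'])
```

```text
63 353 [-10.3  -5.6  -3.2] [-0.193 -0.02  -6.715]
0 313 [-8.7 -6.4 -4. ] [-2.000e-03  1.300e-02 -6.395e+00]
-63 345 [-10.7  -5.5  -3.2] [-1.820e-01 -4.000e-03 -6.729e+00]
fin [-3.42028970e-02  1.26509972e+02  5.47032671e+01] [-14.84781542 120.37513737  40.17746363] [ 14.79794687 135.02844307  60.58956984]
22.8333
```

View pics/t11.png

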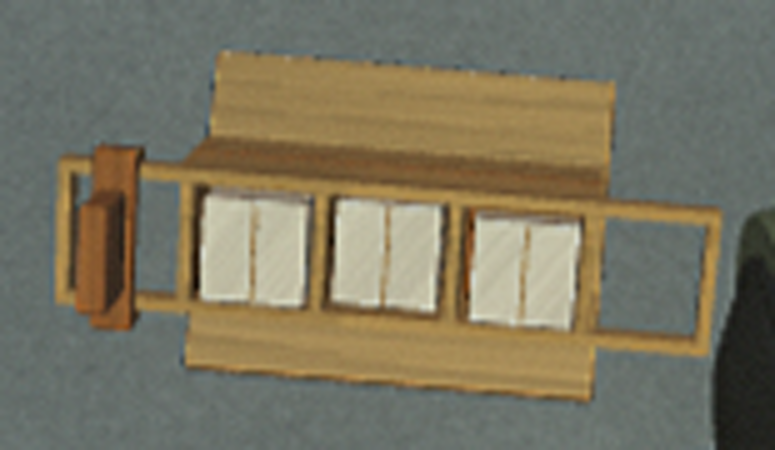

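Run:
```python
from h import *
c=pickle.load(open('top11.pkl','rb'));L=(cloud(c)-CP)@crateR(CYAW)
for y in (63,0,-63):
  m=(abs(L[...,0]+4)<18)&(abs(L[...,1]-y)<20);P=L[m];P=P[~np.isnan(P[:,0])];P=P[P[:,2]>-9.5]
  A=np.c_[P[:,:2]-[0,y],np.ones(len(P))];k=np.linalg.lstsq(A,P[:,2],rcond=None)[0];print(y,len(P),k.round(3),P.max(0))
```

```text
63 254 [-1.000e-02 -2.000e-03 -5.236e+00] [13.84640002 82.96032945  1.33025975]
0 241 [-0.016  0.011 -6.275] [13.9732981  19.8948678  -1.28478181]
-63 249 [-2.00e-03 -5.00e-03 -5.33e+00] [ 13.85437633 -43.11008468  -0.44348003]
```

All cartons sit flat, both new ones about 1 mm above the packed one as expected, so they are fully down. Now the bar: grip the fin with the jaws along crate y.

Run:
```python
from h import *
from workcell import *
R=crate_tool('+y')
movep(cr2w([0,127,110]),R)
c=camera('wrist');cv2.imwrite('pics/w12.png',c['image'])
movel(cr2w([0,127,23]),max_speed=100,guard=15)
s=read_state();print(in_crate(s['eef_pos']),np.round(R.T@s['ft_force'],1))
c=camera('wrist');cv2.imwrite('pics/w13.png',c['image'])
c=camera('scene');cv2.imwrite('pics/s13.png',cv2.resize(c['image'][130:290,230:430],None,fx=4,fy=3.7))
print(s['time'],np.round(s['qpos'],2))
```

```text
[  0.26793067 127.2073773   23.50337614] [0.5 0.5 0.1]
25.1917 [-0.11  0.64 -0.66  1.92  1.23  0.7  -0.1 ]
```

View pics/w13.png

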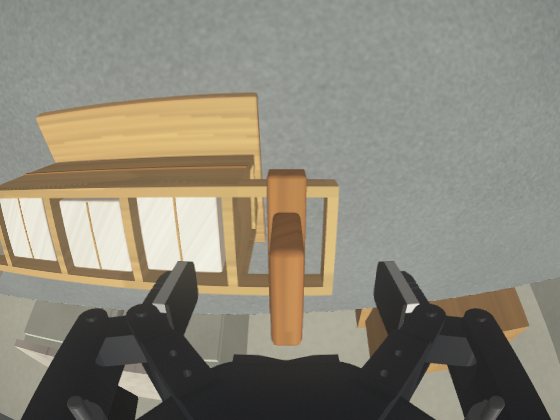

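View pics/s13.png

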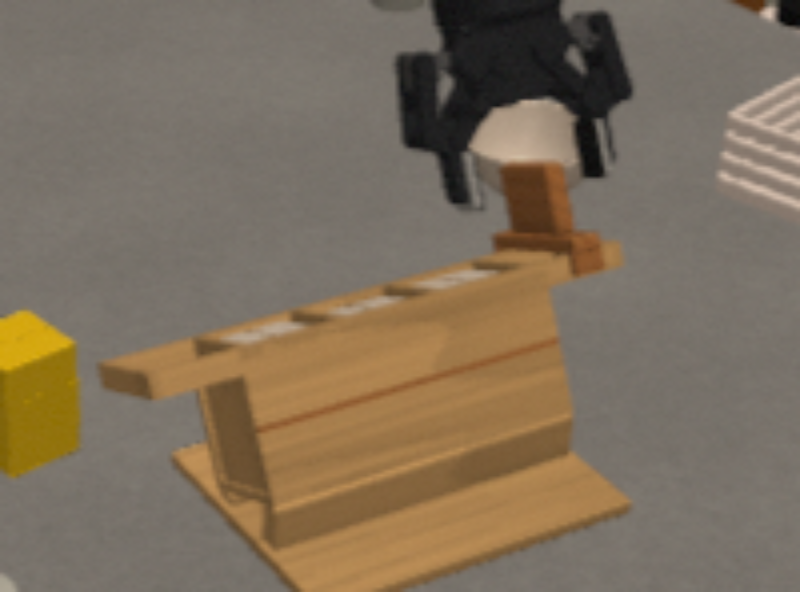

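The fin (col 287) is centred between the fingers at cols 178 and 395. Clamping and sweeping in guarded stages.

Run:
```python
from h import *
from workcell import *
R=crate_tool('+y')
clamp();s=read_state();b=in_crate(s['eef_pos']);print(b.round(2),s['finger_gap'],np.round(R.T@s['ft_force'],1))
for y in (60,0,-60,-110,-132):
    g=movel(cr2w([0,y,23.5]),max_speed=110,guard=25)
    s=read_state();print(y,g,in_crate(s['eef_pos']).round(2),np.round(R.T@s['ft_force'],1),s['finger_gap'],s['time'])
    if g: break
c=camera('scene');cv2.imwrite('pics/s14.png',cv2.resize(c['image'][130:290,230:430],None,fx=4,fy=3.7))
```

```text
[4.0000e-02 1.2704e+02 2.3130e+01] 13.144025485105734 [-0.6 -0.8 -4.9]
60 False [-0.08 59.96 23.26] [-1.6  1.4  9. ] 13.032554711543968 26.7
0 False [-0.16  0.53 23.32] [-1.2 -1.  13.1] 13.306965978434517 27.3917
-60 False [ -0.19 -59.36  23.36] [-1.5 -1.9 14.9] 13.018570912531418 28.0833
-110 False [  -0.21 -109.38   23.4 ] [-1.8 -3.7 16.4] 13.302532947140836 28.6917
-132 False [  -0.23 -131.76   23.42] [-0.9 -5.8 18.1] 12.915203058303517 29.0417
```

View pics/s14.png

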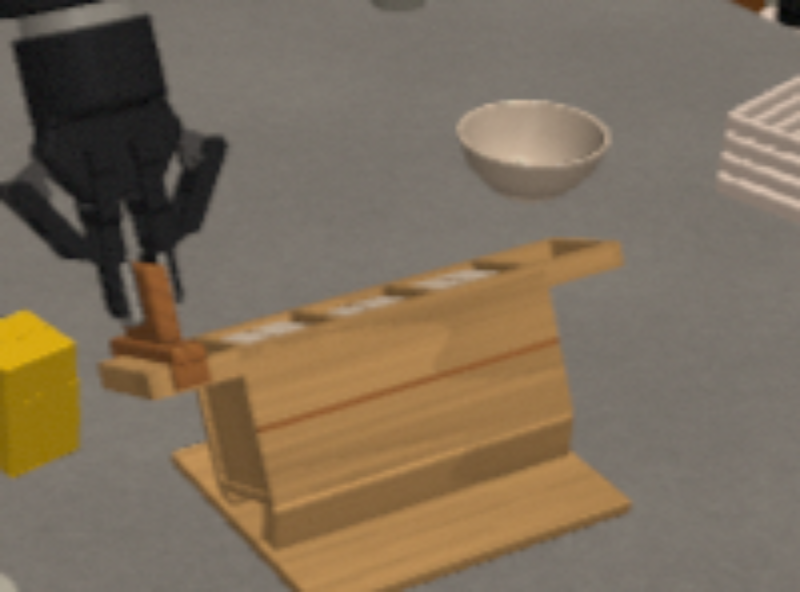

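The bar is over the far end post region at (160,360), having moved freely. I'll release it, retreat along the crate normal and check.

Run:
```python
from h import *
from workcell import *
movel(cr2w([0,-134,23.5]),max_speed=40,guard=8)
open_gripper();wait(.1);movel(cr2w([0,-133,125]),max_speed=180)
movep([450,-60,330],down(0));wait(.2)
c=camera('top');pickle.dump(c,open('top15.pkl','wb'));L=(cloud(c)-CP)@crateR(CYAW)
cv2.imwrite('pics/t15.png',c['image'])
for y in (63,0,-63):
  m=(abs(L[...,0]+4)<18)&(abs(L[...,1]-y)<20);P=L[m];P=P[(P[:,2]>-9.5)&(P[:,2]<5)]
  A=np.c_[P[:,:2]-[0,y],np.ones(len(P))];k=np.linalg.lstsq(A,P[:,2],rcond=None)[0];print(y,len(P),k.round(3))
m=(abs(L[...,0])<20)&(abs(L[...,1]+130)<30)&(L[...,2]>52)&(L[...,2]<62);print('fin top',L[m].mean(0),L[m].min(0),L[m].max(0))
s=read_state();print(s['time'],s['ft_force'],s['finger_gap'])
```

```text
63 251 [-2.000e-03  6.000e-03 -5.403e+00]
0 244 [ 1.200e-02  5.000e-03 -5.937e+00]
-63 250 [-6.000e-03  2.000e-03 -5.271e+00]
fin top [   0.30745024 -132.79222066   55.23292538] [ -19.81514235 -139.70229506   52.00151639] [  18.98413841 -125.91367097   59.94337457]
31.875 [-0.32621199 -0.01481854 -0.22720695] 85.25747075432761
```

View pics/t15.png

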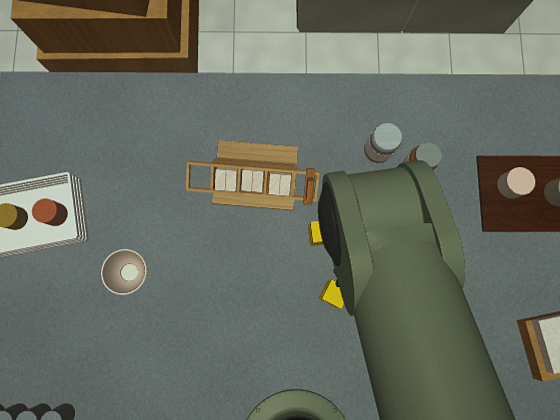

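The bar is at y ≈ −133 mm (travel ≈ 0.268), and the cartons are flat and below the rim. The jar, tin and bowl are in place at (425,157), (386,140) and (124,271). Handing in.

```bash
python3 -c "
from workcell import *
finish_job()"
```

```text
the job is handed in; nothing more can be done
```

Both loose cartons are packed and the bar is at the far stop. I handed the job in at about 32 s of the 72 s allowed; handing in reports no verdict.

- **Packing:** the tall carton went into the cork-lined +y cell and the short one onto the wooden block in the −y cell. Both went in with only 1–2 N on the tool.
- **Bar:** I gripped its fin and slid it over all three cells to the stop, then released it and backed the arm away.
- **Last checks (top-camera depth):** the carton tops were about 5.4 (tall), 5.9 (packed) and 5.3 mm (short) below the rim. They tilt by about 0.01 rad or less, and no carton moved noticeably during the sweep. The bar measured y ≈ −133 mm, a travel of about 0.268 m. The jar, tin and bowl looked unmoved in the final top picture, where the jar was partly hidden by the arm.
- **Disagreements:**
  - My estimates of the crate's position differed by 2–5 mm between cameras; I used the top and wrist views, which agreed within about 1 mm.
  - The depth readings come out about 1 mm too low against the nominal 4–5 mm.
  - The first tilt check showed about 0.19 rad because its window took in the gap behind each carton; it was flat once I corrected that.

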